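Flip the round glue-up tag to its other face

ROBOT

A 6-joint arm with a two-finger parallel gripper is mounted at the origin on the work surface. World frame = base frame: x ahead of the robot, y to its left, z up, the work surface at z = 0. Lengths are in mm, angles in rad, forces in N, time in s.
With the tool pointing down it reaches from about 275 to 875 mm from the base axis. Payload 12.5 kg.
Tool frame: the origin (TCP) lies on the centre line of the jaws, within the pads' length; the fingertips stand ahead of it and the grasp point (between the pads) lies 5 mm behind it (arm.tcp_to_tips is the x of the fingertips in the tool frame, in mm); x points along the fingers, z is the direction in which the jaws open and shut, and the axes are right-handed (so a half turn about x gives the same grasp; the last joint's range is limited). The gripper opens to 85 mm and grips with 20 to 120 N. Pads are 22 mm wide; open, the fingers measure 114 mm over their backs; the gripper's body (76 mm by 85 mm) begins 54 mm behind the grasp point. The pads swing forward as they close: fully open they stand 13 mm farther back than shut.
Start: joints at [-1.245, 0.351, 1.652, -0, 1.139, -0.085], TCP at [219.656, -504.218, 245.29] pointing down, gripper open.
Joint ranges: [-2.75, 2.75], [-0.79, 2.1], [0.01, 2.65], [-1.57, 4.71], [0.07, 3.14], [-2.87, 2.87]. Speed limits (rad/s): [2.22, 2.22, 2.79, 3.14, 3.14, 3.14].

INTERFACE

Orientations are given as a unit quaternion [w, x, y, z].
In Python, from bench import arm gives the robot as it stands. Calls block until the motion is done:
- arm.reach(position, orientation): joint-space move of the TCP to a pose.
- arm.movel(position, rotation=None, max_speed=150): straight line of the TCP; rotation=None keeps the orientation; max_speed is the mean speed in mm/s.
- arm.move_j(angles): joint-space move.
- arm.ungrasp() and arm.close(force=None): open the fingers fully, or close them until they stop; force is the grip in N (None keeps the last).
- arm.sleep(seconds).
- arm.solve_ik(position, orientation): joint angles nearest the present ones, or None.
- arm.sense(): the state.
- arm.camera(name): name is "scene" or "top" or "wrist"; returns a dict with "img" (480x640x3 uint8, blue, green, red), "depth" (480x640 float32, mm along the optical axis (not along the pixel's ray), 0 where there is no reading), "K" (3x3 intrinsics, pixels), "k1" (the pictures are not rectified: a ray, as slopes to the right and down, at radius r is drawn at 1 + k1 r^2 times it, then the intrinsics apply), "camera_from_world" (4x4, takes a point from world to camera coordinates). Camera axes: x right, y down, z forward; pixel columns grow to the right and rows downward; lengths in mm; the calibration is good to about 2 mm. A picture is of the moment at which its call begins.
A pose or a line that the arm cannot do raises arm.MotionError and nothing moves.
- arm.hand_in(): hands the job in, once; it reports no verdict.
The state is a dict: "time_s": time; "joints": joint angles; "joint_velocities": joint speeds; "joint_efforts": joint torques, N m; "position": TCP position; "orientation": TCP orientation; "force": force on the tool from outside, world axes, zero at the start; "wrist_torque": the same for the moment, N m; "width": finger opening in mm.
Only numpy, scipy, OpenCV 4.12 (cv2) and the standard library are available. Lean on these libraries where they do the work, as an engineer would, in place of code of your own. Each camera call takes 0.05 s, during which the arm holds its last target.

TASK

The glue-up that the round tag stands for has dried: with a fingertip, push the round tag up and over its pivot until it lies fully down on the other side of its stand, showing the face with the two bars. Push gently, do not grip the tag, and do not lift its stand or shove it along the bench. Leave the square tag and the things lying around where they are.

Things in the scene. Friction and masses are not known exactly. Their poses are not given: they have to be found in the camera images.
- round_marker: round tag's loose steel-soled wooden stand, about 1.3 kg, stays put under pushes of a few N. Board 230 (x) x 110 (y) x 18 mm; origin: centre of its underside, on the bench. Two cheeks (24 x 10 mm in plan, at y = +-48 mm, 76 mm high) hold the pivot, a level pin along y at x = 0, 64 mm up. Rest pegs (10 mm thick, 60 mm high) at x = +-74 mm. The tag lies over the -x half at first, over the +x half once flipped
- round_face (a point): centre of the round tag, 46 mm from the pivot. The tag is a round disc of 72 mm diameter, 8 mm thick, reaching from 10 to 82 mm from the pivot; dark ring on its first face, two dark bars on the other. While it still stands steeply, pressing down on its edge jams it against the pivot: push it from behind until it leans far over (about 150 degrees), then press it down
- round_tail (a point): end of the round tag's tail, a strip 30 mm wide and 8 mm thick, in line with the tag, that reaches 50 mm beyond the pivot on the other side, with 42 mm of free space beneath it when level. Pressing the tail down swings the tag up, like a seesaw, to 50 or 60 degrees; from there the tag can be pushed on over from behind
- round_leaf (a joint): angle of the round tag: 0 = level over the stand's -x half (ring up), 1.571 = upright, 3.142 = level over the +x half (bars up), against a stop. Friction pivot (0.03 N m): it stays at any angle it is left at and does not fall by itself; 1 to 3 N on tail or tag moves it. Starts from 0 to 0.35
- square_marker: square tag's loose steel-soled wooden stand, about 1.3 kg, stays put under pushes of a few N. Board 230 (x) x 110 (y) x 18 mm; origin: centre of its underside, on the bench. Two cheeks (24 x 10 mm in plan, at y = +-48 mm, 76 mm high) hold the pivot, a level pin along y at x = 0, 64 mm up. Rest pegs (10 mm thick, 60 mm high) at x = +-74 mm. The tag lies over the -x half at first, over the +x half once flipped
- square_face (a point): centre of the square tag, 46 mm from the pivot. The tag is a square plate of 72 x 72 mm, 8 mm thick, reaching from 10 to 82 mm from the pivot; dark ring on its first face, two dark bars on the other. While it still stands steeply, pressing down on its edge jams it against the pivot: push it from behind until it leans far over (about 150 degrees), then press it down
- square_tail (a point): end of the square tag's tail, a strip 30 mm wide and 8 mm thick, in line with the tag, that reaches 50 mm beyond the pivot on the other side, with 42 mm of free space beneath it when level. Pressing the tail down swings the tag up, like a seesaw, to 50 or 60 degrees; from there the tag can be pushed on over from behind
- square_leaf (a joint): angle of the square tag: 0 = level over the stand's -x half (ring up), 1.571 = upright, 3.142 = level over the +x half (bars up), against a stop. Friction pivot (0.03 N m): it stays at any angle it is left at and does not fall by itself; 1 to 3 N on tail or tag moves it. Starts from 0 to 0.35
- hammer: bystander: a loose hammer 270 mm long lying on the bench, handle along its x axis
- glue_jar: bystander: a closed amber glass jar, 60 mm diameter, 75 mm high; origin at the centre of its underside
- knob_blank: bystander: a small turned wooden knob, 56 mm diameter and 56 mm high; origin at the centre of its underside
- handle_blank: bystander: a dark wooden block 150 x 36 x 24 mm; origin at the centre of its underside

How it is judged (in metres and radians):
On the way, in this order (a step that is already met when the one before it is completed fails the run):
1. the round tag has been swung up past upright (value of joint round_leaf above 1.6 rad).
2. the round tag lies down on the other side (value of joint round_leaf above 3 rad), for 0.2 s.
At the end, for the whole second after the job is handed in: The round tag lies within about 8 degrees of fully over (joint above 3.0 rad) and at rest; its stand is flat on the bench within 40 mm of where it was; the square tag and its stand and the bystanders are within 30 mm of where they were (value of joint round_leaf above 3 rad and velocity of joint round_leaf below 0.05 rad/s and distance of round_marker from where it was at the start of the episode below 0.04 m and angle between round_marker's own z axis and vertical below 0.05 rad and distance of each of square_face, square_marker, hammer, glue_jar, knob_blank, handle_blank from where it was at the start of the episode below 0.03 m); the robot touches nothing.
It fails at once if the round tag's stand is lifted off the bench or tipped (height (world z) of round_marker above 0.015 m or angle between round_marker's own z axis and vertical above 0.2 rad).
It fails at once if the round tag's stand is shoved more than 40 mm along the bench (distance of round_marker from where it was at the start of the episode above 0.04 m).
It fails at once if the round tag is gripped or pushed hard (over 30 N) (contact force between the fingers and round_marker above 30 N).
It fails at once if the square tag or its stand is disturbed (over 30 mm) (distance of any of square_face, square_marker from where it was at the start of the episode above 0.03 m).
It fails at once if a bystander is moved more than 30 mm (distance of any of hammer, glue_jar, knob_blank, handle_blank from where it was at the start of the episode above 0.03 m).
It also fails if it takes over 50 s, if anything falls off the work surface, if the arm or the gripper's body presses on something with over 40 N, if the wrist force passes 120 N, or if a joint passes its speed limit or range.

## Working session

There is one attempt and no reset: what is moved stays moved. The work goes in short steps, each a Python script; the robot and the scene stay as the last script left them, time stands still between calls to the robot, and variables do not carry over. Pictures are saved under pics/ and viewed, and the job is handed in when it is done.

```bash
mkdir -p pics; ls; python3 - <<'E'
from bench import arm
import cv2
s=arm.sense();print(s, arm.tcp_to_tips)
for n in("scene","top","wrist"):
    c=arm.camera(n);cv2.imwrite(f"pics/{n}0.png",c["img"]);print(n,c["K"],c["k1"],c["camera_from_world"])
E
```

```text
pics
{'time_s': 0.0, 'joints': array([-1.24462348e+00,  3.51232061e-01,  1.65244678e+00, -8.51261856e-07,
        1.13908326e+00, -8.45720543e-02]), 'joint_velocities': array([ 3.37326400e-04,  2.49631400e-04,  1.09904820e-03, -6.18506230e-05,
        2.32527338e-05, -1.36915981e-03]), 'joint_efforts': array([-4.61372954e-03, -5.06105769e+01, -2.91408169e+01, -3.46585311e-04,
        4.47012702e-03,  1.02414964e-05]), 'position': array([ 219.54499542, -503.93171427,  244.75207302]), 'orientation': array([ 0.59113279,  0.38778126,  0.59178404, -0.3872717 ]), 'force': array([ 0.11925051, -0.64569194, -0.51628316]), 'wrist_torque': array([-0.01951745, -0.00208248,  0.01316032]), 'width': 85.33808311718316} 14.0
scene [[441.346876     0.         319.53889916]
 [  0.         441.346876   232.53006627]
 [  0.           0.           1.        ]] -0.0479221341355475 [[-8.40397501e-01  5.41924602e-01  7.05451852e-03  5.19726291e+02]
 [ 4.03460463e-01  6.34257243e-01 -6.59497842e-01 -1.76243221e+02]
 [-3.61872485e-01 -5.51394119e-01 -7.51673353e-01  1.52887151e+03]
 [ 0.00000000e+00  0.0000000
[... 182 characters left out ...]
6482215 [[ 1.76667761e-02 -9.99841681e-01  2.12073416e-03 -3.30808099e+01]
 [-9.90802747e-01 -1.77915810e-02 -1.34139392e-01  6.21062824e+02]
 [ 1.34155887e-01  2.68581380e-04 -9.90960204e-01  1.34157237e+03]
 [ 0.00000000e+00  0.00000000e+00  0.00000000e+00  1.00000000e+00]]
wrist [[356.06599739   0.         319.5090245 ]
 [  0.         356.06599739 240.64925818]
 [  0.           0.           1.        ]] 0.0025543019008693307 [[ 3.99349063e-01 -9.16798663e-01 -7.33161493e-04 -5.49756386e+02]
 [-8.83189750e-01 -3.84923628e-01  2.67973255e-01 -3.40044735e+01]
 [-2.45959733e-01 -1.06367348e-01 -9.63426072e-01  3.79562374e+02]
 [ 0.00000000e+00  0.00000000e+00  0.00000000e+00  1.00000000e+00]]
```

View pics/top0.png

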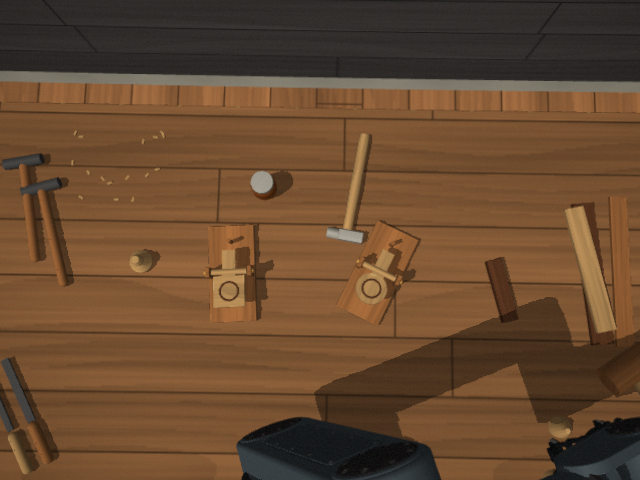

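View pics/scene0.png

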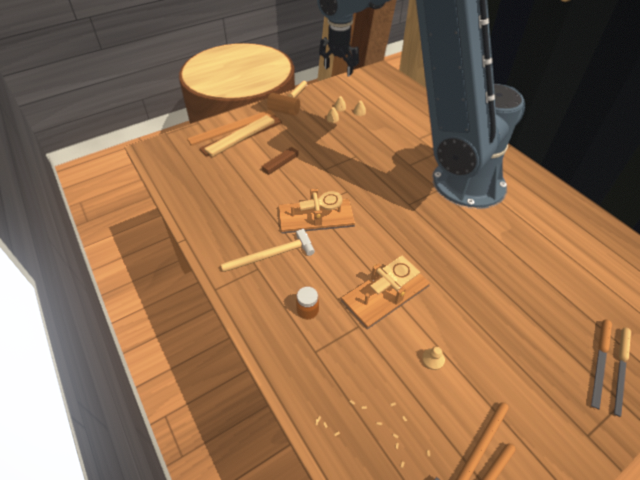

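The top view shows the round stand with its tag at about (371,288) and its tail at about (388,260). The board corners are near (381,221), (420,240), (377,324) and (338,305). The hammer head is close to the tail end at (346,235). Next I measure it from depth and rays.

```bash
cat > h.py <<'E'
from bench import arm
import numpy as np, cv2
def rays(c,uv):
    uv=np.asarray(uv,float).reshape(-1,1,2)
    # drawn = slope*(1+k1 r^2): same as OpenCV's k1
    p=cv2.undistortPoints(uv,c["K"],np.array([c["k1"],0,0,0.]),).reshape(-1,2)
    return np.c_[p,np.ones(len(p))]
def cloud(c):
    h,w=c["depth"].shape
    u,v=np.meshgrid(np.arange(w),np.arange(h))
    r=rays(c,np.c_[u.ravel(),v.ravel()])*c["depth"].reshape(-1,1)
    T=np.linalg.inv(c["camera_from_world"])
    P=r@T[:3,:3].T+T[:3,3]
    P[c["depth"].ravel()<=0]=np.nan
    return P.reshape(h,w,3)
def onplane(c,uv,z):
    T=np.linalg.inv(c["camera_from_world"]);r=rays(c,uv)@T[:3,:3].T;o=T[:3,3]
    return o+r*((z-o[2])/r[:,2])[:,None]
def proj(c,P):
    T=c["camera_from_world"];R,_=cv2.Rodrigues(T[:3,:3])
    return cv2.projectPoints(np.asarray(P,float).reshape(-1,1,3),R,T[:3,3],c["K"],np.array([c["k1"],0,0,0.]))[0].reshape(-1,2)
E
python3 - <<'E'
from h import *
c=arm.camera("top");P=cloud(c)
print("bench z",np.nanmedian(P[255:275,290:320,2]))
print(onplane(c,[[381,221],[420,240],[377,324],[338,305]],18))
roi=P[215:330,330:425];im=c["img"][215:330,330:425]
z=roi[...,2]
m=((z>9)&(z<100)).astype(np.uint8)
n,l,st,ce=cv2.connectedComponentsWithStats(m);print(st,ce)
for zz in [(10,26),(40,100),(68,100)]:
    k=(z>zz[0])&(z<zz[1]);q=roi[k];print(zz,k.sum(),q[:,:2].mean(0) if k.any() else 0)
k=(z>11)&(z<25)
print(cv2.minAreaRect(roi[(z>11)&(z<90)][:,:2].astype(np.float32)), cv2.minAreaRect(roi[k][:,:2].astype(np.float32)))
b=cv2.resize(c["img"][205:335,320:435],None,fx=5,fy=4.6,interpolation=cv2.INTER_CUBIC);cv2.imwrite("pics/zoom.png",b)
zz=cv2.resize(np.nan_to_num(np.clip(z*2.5,0,255)).astype(np.uint8),None,fx=5,fy=5,interpolation=0);cv2.imwrite("pics/z.png",zz)
E
```

```text
bench z -0.19552329397788526
[[ 664.56252851 -155.06922129   18.        ]
 [ 619.85153705 -249.2656567    18.        ]
 [ 417.76492559 -146.77125406   18.        ]
 [ 460.67899398  -53.93434499   18.        ]]
[[   0    0   95  115 6009]
 [   0    0   33   29  511]
 [   6    6   82  105 4396]
 [  73    7    1    1    1]
 [  61    9    1    1    1]
 [  31   14    1    1    1]
 [  80   14    1    1    1]
 [  89   34    1    1    1]
 [  16   65    1    1    1]
 [  12   72    1    1    1]
 [   4   80    1    1    1]
 [  64  111    1    1    1]] [[ 49.71309702  59.7314029 ]
 [ 16.66144814  16.38356164]
 [ 46.81642402  58.01205641]
 [ 73.           7.        ]
 [ 61.           9.        ]
 [ 31.          14.        ]
 [ 80.          14.        ]
 [ 89.          34.        ]
 [ 16.          65.        ]
 [ 12.          72.        ]
 [  4.          80.        ]
 [ 64.         111.        ]]
(10, 26) 3336 [ 555.47707662 -139.0361418 ]
(40, 100) 1396 [ 521.6939317  -137.68462827]
(68, 100) 1045 [ 509.5310763 -131.7488318]
((559.2556762695312, -105.01434326171875), (204.63697814941406, 229.68348693847656), 65.08219146728516) ((559.9083251953125, -104.16236877441406), (202.8101043701172, 229.62428283691406), 64.91561126708984)
```

View pics/zoom.png

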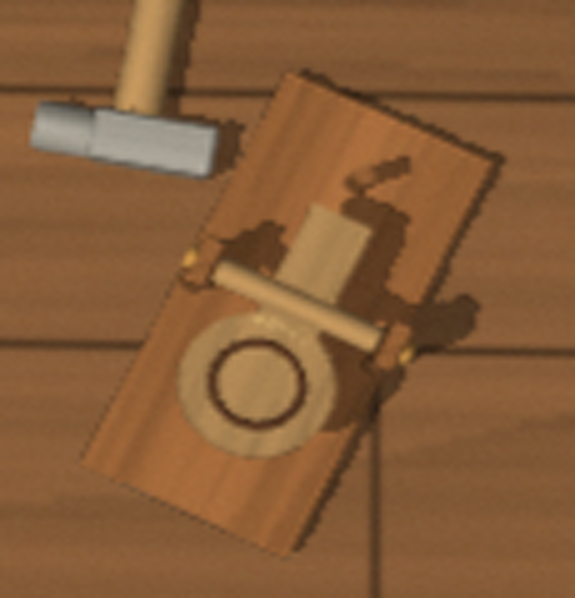

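View pics/z.png

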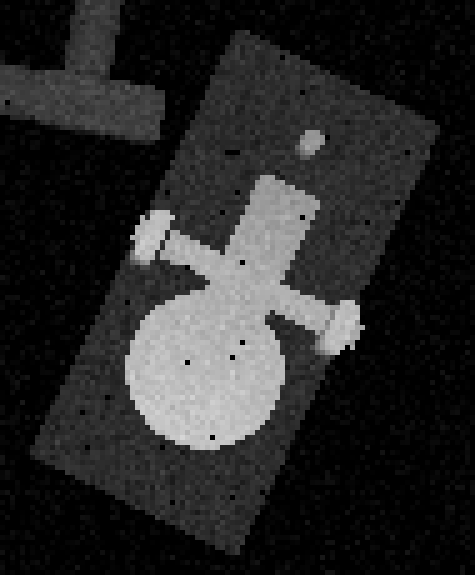

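The zooms show the stand isolated, with the tail end pointing up and right and a hammer head near its +x, +y corner. Now I fit the stand pose and the tag angle.

```bash
python3 - <<'E'
from h import *
c=arm.camera("top");P=cloud(c)
roi=P[215:330,330:425];z=roi[...,2]
m=((z>9)&(z<100)).astype(np.uint8)
n,l,st,ce=cv2.connectedComponentsWithStats(m);i=1+np.argmax(st[1:,4])
cnt=max(cv2.findContours((l==i).astype(np.uint8),cv2.RETR_EXTERNAL,cv2.CHAIN_APPROX_NONE)[0],key=cv2.contourArea).reshape(-1,2)+[330,215]
k=(l==i)&(z>11)&(z<25)
r=cv2.minAreaRect(roi[k][:,:2].astype(np.float32));print(r)
bx=cv2.boxPoints(r);print(bx)
# tag/tail: z>45
t=roi[(l==i)&(z>45)]
# axis: long side
e=sorted([bx[1]-bx[0],bx[2]-bx[1]],key=np.linalg.norm)[1];e=e/np.linalg.norm(e);e*=np.sign(e[0])
yaw=np.arctan2(e[1],e[0]);n2=np.array([-e[1],e[0]]);print("yaw",yaw)
o=np.array(r[0]);d=t[:,:2]-o;L=np.c_[d@e,d@n2,t[:,2]]
ch=L[abs(L[:,1])>42];print("cheeks x,z",np.median(ch,0),ch[ch[:,1]>0].mean(0),ch[ch[:,1]<0].mean(0))
s=L[(abs(L[:,1])<12)&(abs(L[:,0])>14)&(L[:,0]<58)]
A=np.polyfit(s[:,0],s[:,2],1);print("slope",A,np.arctan(A[0]),"range",L[abs(L[:,1])<12][:,0].min(),s[:,0].max())
dd=L[(L[:,0]<-12)&(abs(L[:,1])<40)];print("disc",dd.min(0),dd.max(0))
tt=L[(L[:,0]>15)&(L[:,0]<58)&(abs(L[:,1])<40)];print("tail",tt.min(0),tt.max(0))
pg=L[L[:,0]>62];print("peg",pg.mean(0))
# hammer cloud in stand frame
h=P[100:250,320:385].reshape(-1,3);h=h[(h[:,2]>10)];d=h[:,:2]-o;H=np.c_[d@e,d@n2,h[:,2]];H=H[H[:,1]>57];print("hammer",H.min(0),H.max(0))
np.save("stand.npy",[o[0],o[1],yaw,np.arctan(A[0])])
E
```

```text
((540.013671875, -146.26950073242188), (110.1913833618164, 230.30514526367188), 64.8037109375)
[[ 412.36194 -147.10027]
 [ 620.75464 -245.14592]
 [ 667.6654  -145.43874]
 [ 459.2727   -47.39308]]
yaw -0.43975812
cheeks x,z [ -1.11996861 -42.88277891  74.03206425] [-1.18868814 49.44244082 72.91760476] [ -0.99292474 -47.95852775  71.6324006 ]
slope [-0.1416534  67.87946514] -0.14071719089386828 range -81.33704020954376 50.413539145030654
disc [-81.33704021 -34.72954405  62.23125493] [-12.02482096  35.54457648  85.42836807]
tail [ 15.39221425 -14.90618789  53.58160857] [50.41353915 15.38554998 71.17404052]
peg [73.23618812  0.70382412 56.75039798]
hammer [23.19571642 66.25241592 10.02805603] [297.36639131 227.1658555   34.68774985]
```

The fit gives the stand centre at (540,-146), yaw -0.440 and the tag at about 0.14 rad. All features match their nominal positions within about 1.5 mm. Next: shut the fingers, go above the tail and press it with force checks.

```bash
cat >> h.py <<'E'
from scipy.spatial.transform import Rotation as R
S=np.load("stand.npy");o=S[:2];yaw=S[2];e=np.array([np.cos(yaw),np.sin(yaw)]);n2=np.array([-e[1],e[0]])
def quat(sg=1):
    x=np.array([0,0,-1.]);zt=np.r_[sg*n2,0];y=np.cross(zt,x)
    q=R.from_matrix(np.c_[x,y,zt]).as_quat();return q[[3,0,1,2]]
def pos(xl,ztip,yl=0):
    p=o+e*xl+n2*yl;return np.array([p[0],p[1],ztip+arm.tcp_to_tips])
def f():
    s=arm.sense();return np.round(np.r_[s["force"][:2]@e,s["force"][:2]@n2,s["force"][2],s["time_s"]],2)
E
python3 - <<'E'
from h import *
arm.close(20);print(arm.tcp_to_tips,f())
best=None
for sg in(1,-1):
    j=arm.solve_ik(pos(35,110),quat(sg));print(sg,j)
    if j is not None and (best is None or abs(j[5])<abs(best[1][5])):best=(sg,j)
print(best[0]);open("sg","w").write(str(best[0]))
arm.reach(pos(35,110),quat(best[0]));print(f(),arm.sense()["position"],pos(35,110))
c=arm.camera("scene");cv2.imwrite("pics/s1.png",cv2.resize(c["img"][130:300,220:420],None,fx=4,fy=3.5))
E
```

```text
14.0 [-0.24 -0.63 -1.28  1.02]
1 [-3.53156597e-01  5.73551373e-01  1.63426417e+00 -4.44089210e-16
  9.33777113e-01 -1.48419480e+00]
-1 [-3.53156597e-01  5.73551373e-01  1.63426417e+00 -4.44089210e-16
  9.33777113e-01  1.65739785e+00]
1
[ 0.01 -0.61  0.34  2.86] [ 571.58419363 -161.95178042  124.23315492] [ 571.68358505 -161.16972219  124.        ]
```

View pics/s1.png

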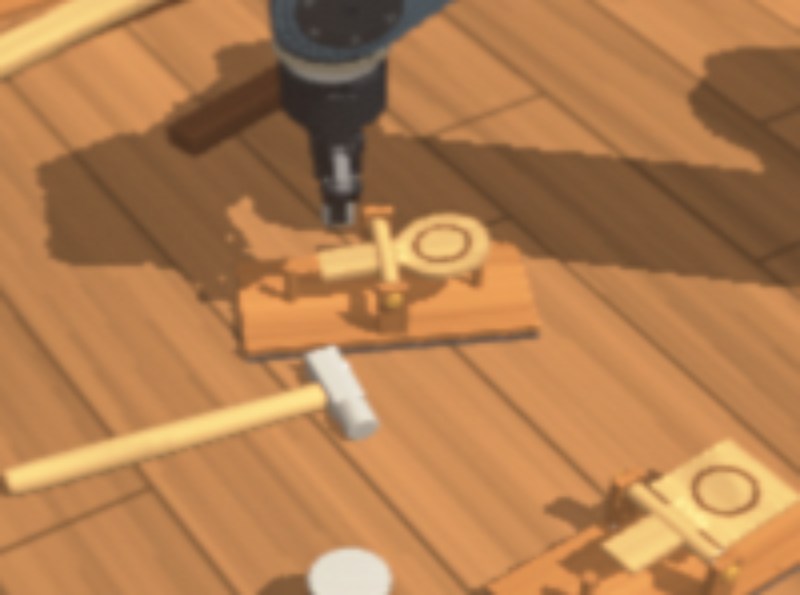

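The finger (340,215 in the crop) is over the tail, clear of the cheeks, peg and hammer. Now I press the tail down.

```bash
python3 - <<'E'
from h import *
arm.movel(pos(36,72),max_speed=80);f0=f();print(f0)
for z in range(66,32,-5):
    arm.movel(pos(36,z),max_speed=50);g=f();print(z,g[:3]-f0[:3],g[3])
    if np.linalg.norm(g[:3]-f0[:3])>10: print("stop");break
arm.sleep(.1)
c=arm.camera("scene");cv2.imwrite("pics/s2.png",cv2.resize(c["img"][130:300,220:420],None,fx=4,fy=3.5))
E
```

```text
[-0.41  0.55  0.26  3.53]
66 [-0.35 -0.71 -0.19] 3.8
61 [ 0.24 -1.06  0.45] 4.05
56 [ 0.53  0.33 -0.39] 4.3
51 [-0.23 -0.52 -0.34] 4.55
46 [ 0.96  0.08 -0.67] 4.8
41 [ 0.37 -1.28 -0.94] 5.05
36 [ 0.4   0.12 -0.54] 5.3
```

View pics/s2.png

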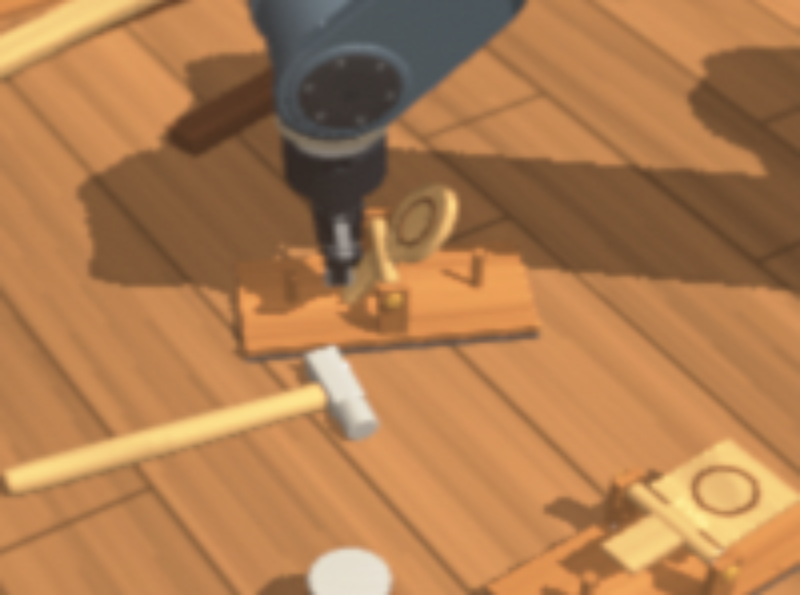

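The tag now stands at about 50 degrees, with the disc at (425,218) in the crop. Next I go up, over and behind it, and push horizontally past upright.

```bash
python3 - <<'E'
from h import *
arm.movel(pos(36,195),max_speed=200)
arm.movel(pos(-110,195),max_speed=200)
arm.movel(pos(-110,100),max_speed=200);arm.sleep(.2);f0=f();print(f0)
for x in range(-70,-1,6):
    arm.movel(pos(x,100),max_speed=60);g=f();print(x,g[:3]-f0[:3],g[3])
    if np.linalg.norm(g[:3]-f0[:3])>10: print("stop");break
c=arm.camera("scene");cv2.imwrite("pics/s3.png",cv2.resize(c["img"][130:300,220:420],None,fx=4,fy=3.5))
E
```

```text
[-0.76  0.4   0.3   8.1 ]
-70 [ 0.95 -0.49 -0.07] 8.92
-64 [0.45 0.29 0.34] 9.17
-58 [ 1.2  -0.02 -0.66] 9.42
-52 [-0.07 -0.47  0.25] 9.67
-46 [ 0.36 -0.8  -1.96] 9.92
-40 [-3.29 -0.73 10.62] 10.17
stop
```

View pics/s3.png

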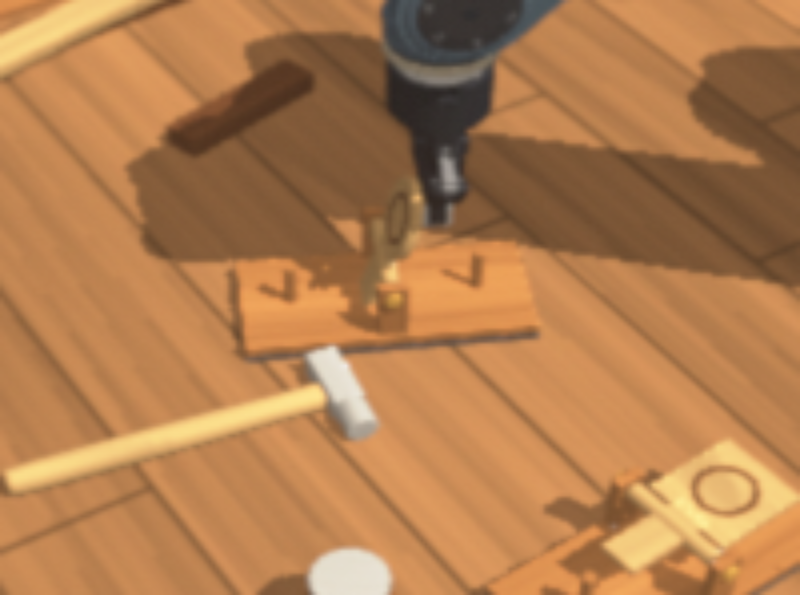

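The tag is at about 70 degrees. The +10.6 N vertical reading suggests its rim caught on a step of the finger about 40 mm above the tip. I back off, raise the tip so the rim meets the smooth pad, and then follow an arc at 60 mm from the pivot.

```bash
python3 - <<'E'
from h import *
arm.movel(pos(-60,100),max_speed=80);arm.movel(pos(-60,124),max_speed=80);arm.sleep(.2);f0=f();print(f0)
path=[(x,124) for x in range(-44,-14,5)]
for t in range(90,136,5):
    a=np.radians(t);path.append((-60*np.cos(a)-4*np.sin(a)-11,64+60*np.sin(a)-4*np.cos(a)))
for x,z in path:
    arm.movel(pos(x,z),max_speed=60);g=f();d=g[:3]-f0[:3];print(round(x,1),round(z,1),d.round(2),g[3])
    if np.linalg.norm(d)>7:
        print("stop");break
c=arm.camera("scene");cv2.imwrite("pics/s4.png",cv2.resize(c["img"][130:300,220:420],None,fx=4,fy=3.5))
E
```

```text
[-0.04  0.39  0.38 11.27]
-44 124 [-0.53 -0.48 -0.99] 11.68
-39 124 [-0.42 -0.35 -0.03] 11.93
-34 124 [-1.54  0.25 -0.93] 12.18
-29 124 [ 0.21 -0.88  0.48] 12.43
-24 124 [ 0.76 -0.22 -0.02] 12.68
-19 124 [-0.67 -1.02  0.  ] 12.93
-15.0 124.0 [-0.68  0.04  0.23] 13.18
-9.8 124.1 [ 0.18  0.29 -0.38] 13.43
-4.5 123.8 [-0.24 -0.5   0.17] 13.68
0.7 123.0 [-0.64  0.27 -0.03] 13.93
5.8 121.7 [0.17 0.6  0.13] 14.18
10.7 120.1 [-0.44 -0.58  0.22] 14.43
15.5 118.0 [-0.11 -0.51 -0.68] 14.68
20.1 115.4 [ 0.64 -1.12  0.36] 14.93
24.5 112.5 [ 0.25 -0.31  0.14] 15.18
28.6 109.3 [-0.06  0.36  0.7 ] 15.43
```

View pics/s4.png

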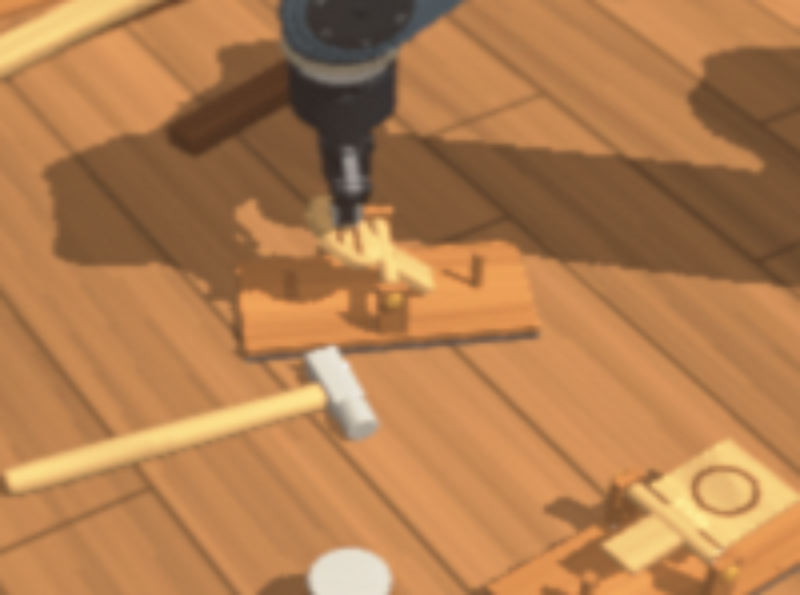

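The tag is past upright, at about 140 degrees, with the bars showing at (350,240) in the crop. I continue the arc down to level, pressing gently at the end.

```bash
python3 - <<'E'
from h import *
arm.sleep(.1);f0=f();print(f0)
path=[]
for t in range(140,181,5):
    a=np.radians(t);path.append((-60*np.cos(a)-4*np.sin(a)-11,64+60*np.sin(a)-4*np.cos(a)))
path+=[(49,z) for z in (67,66,65,64,63,62)]
for x,z in path:
    arm.movel(pos(x,z),max_speed=40);g=f();d=g[:3]-f0[:3];print(round(x,1),round(z,1),d.round(2),g[3])
    if d[2]>5 or np.linalg.norm(d)>8: print("stop");break
arm.sleep(.3);print(f(),arm.sense()["position"][2]-14)
arm.movel(pos(49,180),max_speed=150)
arm.movel(pos(-150,220,-100),max_speed=250)
c=arm.camera("top");cv2.imwrite("pics/t5.png",cv2.resize(c["img"][205:335,320:435],None,fx=5,fy=4.6))
P=cloud(c)[210:330,330:425].reshape(-1,3);d=P[:,:2]-o;L=np.c_[d@e,d@n2,P[:,2]]
s=L[(abs(L[:,1])<12)&(L[:,2]>45)&(abs(L[:,0])>14)&(L[:,0]<85)&(L[:,0]>-58)]
A=np.polyfit(s[:,0],s[:,2],1);print(A,s.min(0),s.max(0),f())
E
```

```text
[-0.25  0.42 -0.17 15.58]
32.4 105.6 [ 0.04 -0.14 -0.59] 15.87
35.9 101.7 [0.42 0.44 0.43] 16.15
39.0 97.5 [ 0.33 -0.62 -0.31] 16.43
41.7 93.0 [-0.13 -0.07  0.07] 16.72
44.0 88.3 [ 0.16 -0.39 -0.41] 17.0
45.9 83.4 [-0.12 -0.9   0.23] 17.28
47.4 78.4 [-0.25  0.16 -0.27] 17.57
48.4 73.2 [ 1.03 -0.37  0.06] 17.85
49.0 68.0 [0.91 0.47 2.74] 18.13
49 67 [-2.18 -1.1  11.2 ] 18.38
stop
[-1.96 -0.14 10.53 18.68] 67.86856764470036
[2.23712897e-03 6.82322779e+01] [-50.49648035 -11.98596659  60.20444021] [80.9667345  11.94418127 77.87853677] [ 0.26 -0.37  0.03 20.69]
```

View pics/t5.png

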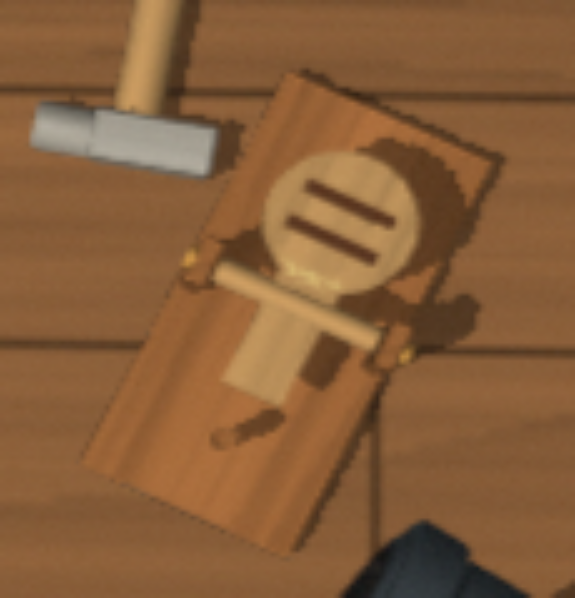

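The tag lies level with its two bars up. Its slope is 0.002 rad, the stand corners are at the same pixels as before, and the robot is clear. I hand in.

```bash
python3 - <<'E'
from h import *
c=arm.camera("top");cv2.imwrite("pics/t6.png",c["img"])
a=cv2.imread("pics/top0.png");print([(int(cv2.absdiff(a,c["img"])[y0:y1,x0:x1].max())) for x0,x1,y0,y1 in((200,262,215,330),(325,375,130,245),(245,280,165,205),(125,160,245,275),(480,520,255,325))])
arm.hand_in()
E
```

```text
[10, 10, 11, 8, 57]
the job is handed in; nothing more can be done
```

View pics/t6.png

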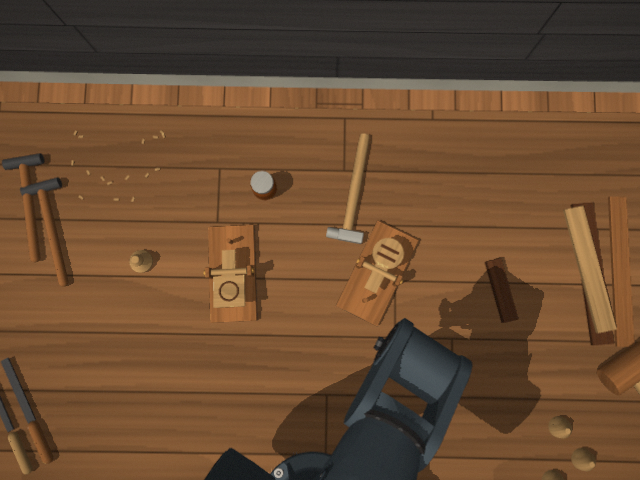

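The round tag lies fully over on the +x side of its stand with the two bars up, and the job is handed in. With the fingers shut, I pressed the tail down to swing the tag to about 50°. I then pushed it past upright from behind and followed it down along an arc.

**Final checks:**
- **Tag and stand:** the tag's slope in the depth image is about 0.002 rad, and the stand's corners are where they were.
- **Other things:** the picture regions of the square tag, hammer, jar and knob did not change. The handle blank's region did differ (57 grey levels), but it lies at the same pixels and the arm's shadow now falls on it.
- **Robot:** the arm was clear of everything, and the task took about 21 s.

**What went less smoothly:**
- **First push from behind:** the tag's rim caught on a step of the finger at about 70°, with roughly 11 N. I backed off, raised the tip and pushed again without trouble.
- **Final press:** it peaked at about 11 N, against the 5 N at which I meant to stop and the 30 N limit.

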